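# Trace a lens former with the stylus

## Robot

A 6-joint arm with a two-finger parallel gripper is mounted at the origin on the work surface. World frame = base frame: x ahead of the robot, y to its left, z up, the work surface at z = 0. Lengths are in m, angles in rad, forces in N, time in s.
With the tool pointing down it reaches from about 0.3 to 0.85 m from the base axis. Payload 5.4 kg.
Tool frame: the origin (TCP) lies midway between the tips of the shut fingers; the grasp point (between the pads) lies 19 mm behind it; z points along the fingers, y is the direction in which the jaws open and shut (so a half turn about z gives the same grasp; the last joint's range is limited). The gripper opens to 85 mm and grips with 20 to 120 N. Pads are 22 mm wide; open, the fingers measure 114 mm over their backs; the gripper's body (76 mm by 85 mm) begins 54 mm behind the grasp point. The pads swing forward as they close: fully open they stand 13 mm farther back than shut.
Start: joints at [1.003, 0.158, 1.597, -0, 1.386, -0.21], TCP at [0.201, 0.539, 0.231] pointing down, gripper open.
Joint ranges: [-2.91, 2.91], [-0.94, 2.29], [0.18, 2.7], [-1.29, 4.43], [0.17, 2.64], [-3, 3]. Speed limits (rad/s): [2.57, 2.57, 3.14, 3.14, 3.14, 3.14].

## Interface

Orientations are given as [roll, pitch, yaw] about the fixed x, y, z axes, in that order (R = Rz(yaw) Ry(pitch) Rx(roll)).
In Python, from station import * gives the robot as it stands.
- The arm moves only by the shell command python3 -m inch 'ROWS' [FORCE]. ROWS is JSON, a list of rows, each an object with "travel": the shift along the tool's x, y, z in units of 0.025 m (1.0 is 0.025 m), a list of three; "dr": the turn, a rotation vector about the tool's x, y, z in units of 4 degrees (1.0 is 4 degrees), a list of three; "gripper": the opening in per cent of the stroke, from 0 (shut) to 100 (fully open). A call has 1 to 12 rows; each row shifts and turns the commanded pose from where the row before left it, along the tool's axes as they then stand; what a row does not reach is not made up. A row lasts 1/10 s, in which the tool goes at most 50 mm and 8.59 degrees, less where a joint would pass 70% of its speed; a pose out of reach is approached as far as the arm can. A call with a number of a shift or a turn outside -1 to 1 is refused whole. A call with a gripper value outside its range is refused whole. The fingers move at their own pace and stop on an object; FORCE is the grip in N (left out, the last holds). Time passes only in rows, so rows that do not move let the fingers close. It gives the time, the measured TCP pose, the force and the opening at its end, in the units of the state.
- get_obs(): the state, without advancing time (a new reading comes with each control period).
- snapshot(name): name is "scene" or "top"; returns a dict with "pixels" (420x560x3 uint8, blue, green, red), "depth" (420x560 float32, m along the optical axis (not along the pixel's ray), 0 where there is no reading), "camera_matrix" (3x3 intrinsics, pixels), "R" (3x3) and "t" (3): a world point X has camera coordinates R X + t. Camera axes: x right, y down, z forward; pixel columns grow to the right and rows downward; lengths in m; the calibration is good to about 2 mm. A picture is of the moment at which its call begins.
- sign_off(): hands the job in, once; it reports no verdict.
Trained networks look in the newest picture that a camera, given by its name, has taken for a name from the list of things; names that differ only in an ending like _2 or _b are one class to them, and where a whole thing is asked for, a point or a joint stands for the part that bears it (a point fixed in the world has none). Each returns a list of dicts, best first, with "confidence" (0 to 1); they miss things now and then, are a little off and sometimes report something else, mostly with a low value. They report only what shows in the picture. A call takes as long as a camera call. They do not tell look-alikes from the thing itself.
- boxes_of(camera, label): "point" ([column, row] in pixels, amid what is visible of it).
The state is a dict: "time_s": time; "q": joint angles; "joint_velocities": joint speeds; "tau": joint torques, N m; "eef_pos": TCP position; "tool_rot": TCP orientation; "ft_force": force on the tool from outside, world axes, zero at the start; "wrist_torque": the same for the moment, N m; "gripper_width": finger opening in m.
Only numpy, scipy, OpenCV 4.12 (cv2) and the standard library are available. Lean on these libraries where they do the work, as an engineer would, in place of code of your own. Each camera call takes 0.05 s, during which the arm holds its last target. There are 200 camera calls.

## Task

Take the tracing stylus off its rack and run its pin along the edge of the black lens former on the tracer, starting at the flank beside the single index line, going round the side that faces the robot, and finishing at the flank beside the double line. Bring the pin down next to the start until its end is below the former plate, keep it lightly pressed against the edge the whole way so that the sprung former gives by a few millimetres (never more than 15), and lift away only at the finish. Then hang the stylus upright across both rails of its rack again and let go, leaving the cleaner bottle, spectacle case and jar where they are.

Things in the scene. Friction and masses are not known exactly. Their poses are not given: they have to be found in the camera images.
- stylus: Loose T-shaped tool, about 80 g: grey handle bar 84 mm long (x), 14 mm wide (y; grasp across this from above, mid-length), 28 mm high; from its middle a straight steel pin of 8 mm diameter, round-ended, points down. Origin: the pin's lowest point, z up along the pin; handle from z = 85 to 113 mm. Dark 13 mm collar at z 73 to 85 mm is trim. Starts hung on the rack.
- rack: Fixed stylus rack. Base 110 x 80 x 8 mm; two upright aluminium rails, each 14 mm (x) by 50 mm (y), at x = +31 and -31 mm, tops at z = 100 mm. The stylus handle lies across both along the rack's x, either way round, the pin hanging mid-gap with its end at z = 15 mm. The gap (48 mm) is free for fingers. Origin: centre of underside, z up.
- tracer: Fixed cream lens tracer, 160 mm (x) by 190 mm (y), flat deck at z = 50 mm. Its -x side faces the robot (turned up to 0.4 rad). Black index lines on the deck: a single one at x = 16, y = +50 to +80 mm (start); two parallel at x = 15 and 25, y = -50 to -80 mm (finish). Origin: centre of underside; the former is centred over it at rest.
- former: Black 8 mm plate, 20 mm above the deck, floating on springs (0.2 N/mm sideways, 22 mm travel, never turns, re-centres; the pin slides on it with friction 0.12 to 0.18). Axes as the tracer's. Outline: belt round three discs (x, y; radius, mm): (-12, 22; 11), (-10, -12; 21), (26, 2; 13). Below it a bellows, radius 13; on top a nut, radius 10. Origin: in its underside, 70 mm above the tracer's at rest.
- edge0 (a point): Point 0 of 0 to 5, in tracing order, on the former's edge at half thickness (moves with it): former x = 16.0, y = 21.0 mm.
- edge1 (a point): Point 1 of 0 to 5, in tracing order, on the former's edge at half thickness (moves with it): former x = -11.6, y = 33.0 mm.
- edge2 (a point): Point 2 of 0 to 5, in tracing order, on the former's edge at half thickness (moves with it): former x = -26.3, y = 10.0 mm.
- edge3 (a point): Point 3 of 0 to 5, in tracing order, on the former's edge at half thickness (moves with it): former x = -29.6, y = -19.4 mm.
- edge4 (a point): Point 4 of 0 to 5, in tracing order, on the former's edge at half thickness (moves with it): former x = -5.3, y = -32.5 mm.
- edge5 (a point): Point 5 of 0 to 5, in tracing order, on the former's edge at half thickness (moves with it): former x = 20.5, y = -17.2 mm.
- spray: Loose bystander: small blue lens-cleaner bottle with white cap, 38 mm diameter, 105 mm tall. Origin under its centre.
- case: Loose bystander: closed burgundy spectacle case, 62 x 160 x 40 mm. Origin under its centre.
- jar: Loose bystander: small amber jar with steel lid, 44 mm diameter, 50 mm tall. Origin under its centre.
Things that resemble listed ones, but are neither listed nor needed, are in the scene too. Leave any pink look-alike of the rack alone.

How it is judged:
On the way, in this order (a step that is already met when the one before it is completed fails the run):
1. the pin presses the former's edge at the flank beside the single line (start) (within 12 mm of edge0), its end below the plate's underside, the former pushed more than 1 mm (horizontal distance between stylus and edge0 below 0.012 m and z of stylus in the frame of former between -0.022 and 0.002 m and horizontal distance between former and tracer above 0.001 m and contact force between stylus and former above 0.05 N), for 0.05 s.
2. the pin presses the former's edge past the single-line flank, at the small corner (within 12 mm of edge1), its end below the plate's underside, the former pushed more than 1 mm (horizontal distance between stylus and edge1 below 0.012 m and z of stylus in the frame of former between -0.022 and 0.002 m and horizontal distance between former and tracer above 0.001 m and contact force between stylus and former above 0.05 N), for 0.05 s.
3. the pin presses the former's edge round the small corner, on the side facing the robot (within 12 mm of edge2), its end below the plate's underside, the former pushed more than 1 mm (horizontal distance between stylus and edge2 below 0.012 m and z of stylus in the frame of former between -0.022 and 0.002 m and horizontal distance between former and tracer above 0.001 m and contact force between stylus and former above 0.05 N), for 0.05 s.
4. the pin presses the former's edge on the side facing the robot, at the large corner (within 12 mm of edge3), its end below the plate's underside, the former pushed more than 1 mm (horizontal distance between stylus and edge3 below 0.012 m and z of stylus in the frame of former between -0.022 and 0.002 m and horizontal distance between former and tracer above 0.001 m and contact force between stylus and former above 0.05 N), for 0.05 s.
5. the pin presses the former's edge round the large corner (within 12 mm of edge4), its end below the plate's underside, the former pushed more than 1 mm (horizontal distance between stylus and edge4 below 0.012 m and z of stylus in the frame of former between -0.022 and 0.002 m and horizontal distance between former and tracer above 0.001 m and contact force between stylus and former above 0.05 N), for 0.05 s.
6. the pin presses the former's edge at the flank beside the double line (finish) (within 12 mm of edge5), its end below the plate's underside, the former pushed more than 1 mm (horizontal distance between stylus and edge5 below 0.012 m and z of stylus in the frame of former between -0.022 and 0.002 m and horizontal distance between former and tracer above 0.001 m and contact force between stylus and former above 0.05 N), for 0.05 s.
At the end, for the whole second after the job is handed in: The stylus hangs upright (within 0.12 rad) and still on the rack, its handle along the rack's x within 0.25 rad, resting on both rails (pin end 12 to 18 mm above the rack's origin), within 12 mm of the rack's middle along x and 18 mm along y; the former is back within 2 mm of its centre (x of stylus in the frame of rack between -0.012 and 0.012 m and y of stylus in the frame of rack between -0.018 and 0.018 m and z of stylus in the frame of rack between 0.012 and 0.018 m and angle between stylus's own z axis and vertical below 0.12 rad and angle between the x axis of stylus and the x axis of rack, either way round below 0.25 rad and linear speed of stylus below 0.02 m/s and horizontal distance between former and tracer below 0.002 m); the robot touches nothing.
It fails at once if the pin loses the edge part-way: its end is low (under 10 mm above the former's top) on the robot's side of the former, yet the former is not pushed (x of stylus in the frame of former below -0.008 m and horizontal distance between stylus and former below 0.065 m and z of stylus in the frame of former below 0.018 m and horizontal distance between former and tracer below 0.0004 m).
It fails at once if the former is pushed more than 16 mm off its centre (horizontal distance between former and tracer above 0.016 m).
It fails at once if the cleaner bottle, the spectacle case or the jar is moved more than 25 mm (distance of any of spray, case, jar from where it was at the start of the episode above 0.025 m).
It also fails if it takes over 61 s, if anything falls off the work surface, if the arm or the gripper's body presses on something with over 40 N, if the wrist force passes 120 N, or if a joint passes its speed limit or range.

## Working session

There is one attempt and no reset: what is moved stays moved. The work goes in short steps, Python scripts to look and compute and a shell command to move; the robot and the scene stay as the last step left them, time stands still between calls to the robot, and variables do not carry over. Pictures are saved under pics/ and viewed, about 8 in all and at most 12, crops included, and the job is handed in when it is done.

```bash
ls; mkdir -p pics; cat > h.py <<'E'
from station import *
import numpy as np, cv2
def world(s,c,r,d=None):
    K=s["camera_matrix"]; d=s["depth"][int(round(r)),int(round(c))] if d is None else d
    p=np.linalg.inv(K)@[c,r,1]*d
    return s["R"].T@(p-s["t"])
def proj(s,X):
    p=s["camera_matrix"]@(s["R"]@np.array(X)+s["t"]); return p[:2]/p[2]
def atz(s,c,r,z):
    K=s["camera_matrix"]; v=s["R"].T@(np.linalg.inv(K)@[c,r,1]); o=-s["R"].T@s["t"]
    return o+v*(z-o[2])/v[2]
E
python3 - <<'E'
from h import *
np.set_printoptions(precision=4,suppress=True)
for n in("scene","top"):
    s=snapshot(n); cv2.imwrite(f"pics/{n}0.png",s["pixels"]); np.savez(f"{n}0.npz",**s)
    print(n,-s["R"].T@s["t"],s["R"][2],s["camera_matrix"][0,0])
    for l in("stylus","rack","tracer","former","spray","case","jar"):
        for b in boxes_of(n,l): 
            c,r=b["point"]; print(l,round(b["confidence"],2),np.round(b["point"]),world(s,c,r))
print(get_obs())
E
```

```text
pics
scene [1.0676 0.055  0.6816] [-0.5957 -0.0619 -0.8008] 385.9226982886259
stylus 0.65 [362. 170.] [0.5341 0.162  0.1288]
rack 0.6 [354. 198.] [0.5469 0.1587 0.0582]
rack 0.6 [424. 174.] [0.4933 0.2968 0.0912]
tracer 0.83 [180. 198.] [ 0.5862 -0.2022  0.0506]
former 0.61 [176. 181.] [ 0.5729 -0.2083  0.0887]
spray 0.82 [287. 161.] [0.4654 0.0084 0.0658]
case 0.62 [234. 293.] [ 0.779  -0.0539  0.0395]
jar 0.65 [274. 232.] [0.6454 0.0018 0.0477]
top [0.5352 0.0306 0.9671] [ 0.0738 -0.0017 -0.9973] 395.22465316205745
rack 0.75 [158. 271.] [0.4518 0.3157 0.0081]
rack 0.74 [225. 247.] [0.5116 0.1555 0.0074]
rack 0.55 [383. 224.] [ 0.5671 -0.206   0.0867]
tracer 0.59 [379. 226.] [ 0.5615 -0.1992  0.0791]
former 0.7 [384. 225.] [ 0.5633 -0.2076  0.088 ]
spray 0.6 [290. 278.] [0.4481 0.0014 0.1013]
case 0.9 [315. 141.] [ 0.7643 -0.0587  0.0386]
jar 0.78 [290. 200.] [0.6231 0.0008 0.05  ]
{'time_s': 0.8, 'q': array([ 1.0029,  0.1584,  1.597 ,  0.    ,  1.3862, -0.2101]), 'joint_velocities': array([ 0.0002,  0.001 , -0.0007,  0.0005,  0.0003,  0.0007]), 'tau': array([  0.0017, -39.5982, -33.1687,  -0.0002,   0.0003,  -0.    ]), 'eef_pos': array([0.2014, 0.5386, 0.2313]), 'tool_rot': array([3.1416, 0.    , 2.7838]), 'ft_force': array([-0.5464,  0.0313, -0.5164]), 'wrist_torque': array([ 0.0237, -0.0197,  0.0178]), 'gripper_width': 0.08565839717977679}
```

View pics/scene0.png

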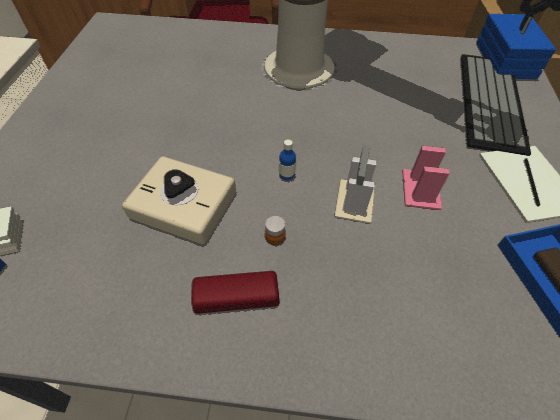

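```bash
python3 - <<'E'
import cv2
a=cv2.imread("pics/top0.png"); A=cv2.resize(a[190:310,120:280],(800,600),interpolation=cv2.INTER_CUBIC)
cv2.imwrite("pics/topA.png",A)
cv2.imwrite("pics/topB.png",cv2.resize(a[160:290,300:460],(738,600),interpolation=cv2.INTER_CUBIC))
E
```

```text
(no output)
```

View pics/topA.png

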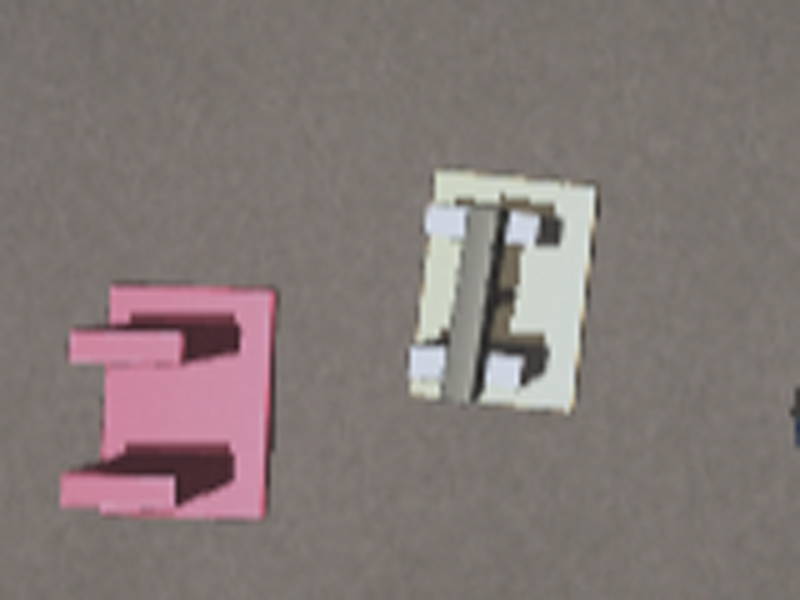

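View pics/topB.png

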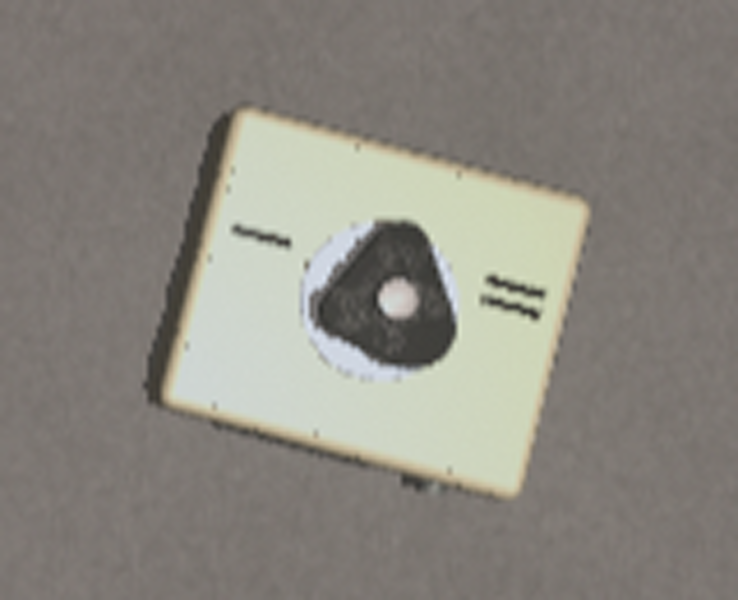

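The stylus hangs on the cream-based rack with aluminium rails (scene (354,198), top (225,247)). The pink pair at scene (424,174), top (158,271) is the look-alike. The top crop confirms that the handle lies across the grey rails. The tracer is at top (383,224), with the single line at image left (+y) and the double line at image right.

```bash
cat > meas.py <<'E'
from h import *
np.set_printoptions(precision=4,suppress=True)
def cloud(s):
    d=s["depth"]; v,u=np.mgrid[:d.shape[0],:d.shape[1]]
    P=np.linalg.inv(s["camera_matrix"])@np.stack([u.ravel(),v.ravel(),np.ones(u.size)])*d.ravel()
    return (s["R"].T@(P-s["t"][:,None])).T.reshape(*d.shape,3)
def rect(P,m):
    r=cv2.minAreaRect((P[m][:,:2]*1000).astype(np.float32)); return np.round(r[0],1),np.round(r[1],1),round(r[2],1),m.sum(),round(np.median(P[m][:,2])*1e3,1)
def box(P,c,w,z0,z1): return (abs(P[...,0]-c[0])<w)&(abs(P[...,1]-c[1])<w)&(P[...,2]>z0)&(P[...,2]<z1)
E
python3 - <<'E'
from meas import *
for n in("scene","top"):
    s=dict(np.load(f"{n}0.npz")); P=cloud(s)
    I=s["pixels"].astype(int)
    print(n,"deck",rect(P,box(P,(.57,-.20),.16,.044,.056)))
    print("former top",rect(P,box(P,(.57,-.20),.06,.072,.082)), "nut",rect(P,box(P,(.57,-.20),.06,.084,.12)))
    print("handle",rect(P,box(P,(.51,.155),.08,.118,.14)))
    print("railtops",rect(P,box(P,(.51,.155),.08,.094,.106)))
    print("base",rect(P,box(P,(.51,.155),.08,.0055,.0105)))
    # image-based: bright base
    if n=="top":
        for nm,m,z in (("deckimg",(I.min(2)>120),.05),):
            k=np.zeros(m.shape,np.uint8); k[160:290,300:460]=m[160:290,300:460]*255
            c=max(cv2.findContours(k,0,1)[0],key=cv2.contourArea)
            W=np.array([atz(s,*p[0],z)[:2]*1000 for p in c],np.float32); print(nm,cv2.minAreaRect(W))
        k=np.zeros(m.shape,np.uint8); k[190:310,200:245]=(I.min(2)>125)[190:310,200:245]*255
        c=np.vstack([c for c in cv2.findContours(k,0,1)[0] if cv2.contourArea(c)>4])
        W=np.array([atz(s,*p[0],.008)[:2]*1000 for p in c],np.float32); print("baseimg",cv2.minAreaRect(W))
E
```

```text
scene deck (array([ 566.4, -210.7]), array([190.1, 160.3]), 75.3, np.int64(4539), np.float64(50.9))
former top (array([ 564.3, -217.2]), array([64.3, 65.8]), 49.7, np.int64(549), np.float64(78.9)) nut (array([ 565.6, -211.4]), array([19.3, 18.2]), 16.4, np.int64(62), np.float64(87.6))
handle (array([507.7, 164.6]), array([14.1, 83.6]), 82.7, np.int64(242), np.float64(128.7))
railtops (array([510.2, 167.5]), array([49.4, 79.3]), 84.5, np.int64(272), np.float64(100.8))
base (array([510.5, 168. ]), array([ 80.2, 111.5]), 84.3, np.int64(554), np.float64(8.9))
top deck (array([ 566.5, -212.4]), array([188.5, 159. ]), 75.1, np.int64(4772), np.float64(49.4))
former top (array([ 565.7, -217.8]), array([61.4, 65.5]), 51.5, np.int64(565), np.float64(77.5)) nut (array([ 566.3, -212.4]), array([17.7, 18.6]), 75.8, np.int64(58), np.float64(86.4))
handle (array([508.4, 163.6]), array([14.7, 82.9]), 82.5, np.int64(283), np.float64(126.9))
railtops (array([509.9, 166.7]), array([50. , 78.8]), 84.4, np.int64(204), np.float64(98.9))
base (array([512.1, 148.2]), array([115. , 115.3]), 84.9, np.int64(706), np.float64(7.4))
deckimg ((565.0609130859375, -213.33834838867188), (187.2225341796875, 155.57781982421875), 75.0787124633789)
baseimg ((509.3108825683594, 167.8469696044922), (80.85528564453125, 110.700927734375), 84.40921020507812)
```

```bash
python3 -m inch '[{"travel":[0,0,0],"dr":[0,0,-0.82],"gripper":100},{"travel":[0,0,0],"dr":[0,0,-0.82],"gripper":100},{"travel":[0,0,0],"dr":[0,0,-0.82],"gripper":100},{"travel":[0,0,0],"dr":[0,0,-0.82],"gripper":100},{"travel":[-0.78,-0.74,0],"dr":[0,0,0],"gripper":100},{"travel":[-0.78,-0.74,0],"dr":[0,0,0],"gripper":100},{"travel":[-0.78,-0.74,0],"dr":[0,0,0],"gripper":100},{"travel":[-0.78,-0.74,0],"dr":[0,0,0],"gripper":100},{"travel":[-0.78,-0.74,0],"dr":[0,0,0],"gripper":100},{"travel":[-0.78,-0.74,0],"dr":[0,0,0],"gripper":100},{"travel":[-0.78,-0.74,0],"dr":[0,0,0],"gripper":100},{"travel":[-0.78,-0.74,0],"dr":[0,0,0],"gripper":100}]' 80
python3 -m inch '[{"travel":[-0.78,-0.74,0],"dr":[0,0,0],"gripper":100},{"travel":[-0.78,-0.74,0],"dr":[0,0,0],"gripper":100},{"travel":[-0.78,-0.74,0],"dr":[0,0,0],"gripper":100},{"travel":[-0.78,-0.74,0],"dr":[0,0,0],"gripper":100},{"travel":[-0.78,-0.74,0],"dr":[0,0,0],"gripper":100},{"travel":[-0.78,-0.74,0],"dr":[0,0,0],"gripper":100},{"travel":[-0.78,-0.74,0],"dr":[0,0,0],"gripper":100},{"travel":[-0.78,-0.74,0],"dr":[0,0,0],"gripper":100},{"travel":[-0.78,-0.74,0],"dr":[0,0,0],"gripper":100},{"travel":[-0.78,-0.74,0],"dr":[0,0,0],"gripper":100},{"travel":[0,0,0],"dr":[0,0,0],"gripper":100},{"travel":[0,0,0],"dr":[0,0,0],"gripper":100}]'
```

```text
time_s: 2.0
eef_pos: [0.3377, 0.3709, 0.2315]
tool_rot: [3.141, 0.0, 3.013]
ft_force: [0.9, 0.7, -0.0]
gripper_width: 0.0851
time_s: 3.2
eef_pos: [0.5067, 0.1631, 0.2312]
tool_rot: [3.141, -0.0, 3.012]
ft_force: [-0.9, 0.3, -0.7]
gripper_width: 0.0854
```

```bash
python3 -m inch '[{"travel":[-0.046,0.046,0.69],"dr":[0,0,0],"gripper":100},{"travel":[0,0,0.69],"dr":[0,0,0],"gripper":100},{"travel":[0,0,0.69],"dr":[0,0,0],"gripper":100},{"travel":[0,0,0.69],"dr":[0,0,0],"gripper":100},{"travel":[0,0,0.69],"dr":[0,0,0],"gripper":100},{"travel":[0,0,0.69],"dr":[0,0,0],"gripper":100},{"travel":[0,0,0.69],"dr":[0,0,0],"gripper":100},{"travel":[0,0,0.69],"dr":[0,0,0],"gripper":100},{"travel":[0,0,0],"dr":[0,0,0],"gripper":100},{"travel":[0,0,0],"dr":[0,0,0],"gripper":100}]'
python3 -m inch '[{"travel":[0,0,0],"dr":[0,0,0],"gripper":0},{"travel":[0,0,0],"dr":[0,0,0],"gripper":0},{"travel":[0,0,0],"dr":[0,0,0],"gripper":0},{"travel":[0,0,0],"dr":[0,0,0],"gripper":0},{"travel":[0,0,0],"dr":[0,0,0],"gripper":0},{"travel":[0,0,0],"dr":[0,0,0],"gripper":0},{"travel":[0,0,0],"dr":[0,0,0],"gripper":0},{"travel":[0,0,0],"dr":[0,0,0],"gripper":0}]' 90
```

```text
time_s: 4.2
eef_pos: [0.5076, 0.1649, 0.0936]
tool_rot: [3.142, -0.0, 3.014]
ft_force: [0.1, 0.4, 0.0]
gripper_width: 0.0853
time_s: 5.0
eef_pos: [0.5084, 0.1642, 0.0938]
tool_rot: [3.141, 0.001, 3.013]
ft_force: [-0.4, -0.3, 3.6]
gripper_width: 0.013
```

```bash
python3 -m inch '[{"travel":[0,0,-0.3],"dr":[0,0,0],"gripper":0},{"travel":[0,0,-0.6],"dr":[0,0,0],"gripper":0},{"travel":[0,0,-0.6],"dr":[0,0,0],"gripper":0},{"travel":[0,0,-0.6],"dr":[0,0,0],"gripper":0},{"travel":[0,0,-0.6],"dr":[0,0,0],"gripper":0},{"travel":[0,0,-0.6],"dr":[0,0,0],"gripper":0},{"travel":[0,0,-0.6],"dr":[0,0,0],"gripper":0},{"travel":[0,0,-0.6],"dr":[0,0,0],"gripper":0},{"travel":[0,0,-0.3],"dr":[0,0,0],"gripper":0},{"travel":[0,0,0],"dr":[0,0,0],"gripper":0}]'
cat > plan.py <<'E'
import numpy as np
from scipy.spatial import ConvexHull
np.set_printoptions(precision=2,suppress=True)
D=[(-12,22,11),(-10,-12,21),(26,2,13)]
th=np.linspace(0,2*np.pi,1440,endpoint=False)
pts=np.vstack([np.c_[x+r*np.cos(th),y+r*np.sin(th)] for x,y,r in D])
H=pts[ConvexHull(pts).vertices]           # ccw = tracing direction? start +y, via -x, to -y: ccw yes
H=np.vstack([H,H[:1]]); L=np.r_[0,np.cumsum(np.linalg.norm(np.diff(H,axis=0),axis=1))]
E_=np.array([(16,21),(-11.6,33),(-26.3,10),(-29.6,-19.4),(-5.3,-32.5),(20.5,-17.2)])
dense=np.linspace(0,L[-1],4000,endpoint=False); Q=np.c_[np.interp(dense,L,H[:,0]),np.interp(dense,L,H[:,1])]
def s_of(p): return dense[np.argmin(np.linalg.norm(Q-p,axis=1))]
s0=s_of(E_[0])
def edge(s):
    s=s%L[-1]; f=lambda a:np.array([np.interp(a%L[-1],L,H[:,0]),np.interp(a%L[-1],L,H[:,1])])
    t=f(s+1.5)-f(s-1.5); t/=np.linalg.norm(t); return f(s),t,np.array([t[1],-t[0]])
C=np.array([566.4,-211.6]); a=np.radians(-14.85); Rt=np.array([[np.cos(a),-np.sin(a)],[np.sin(a),np.cos(a)]])
def pin(s,d,mu=.15):
    p,t,n=edge(s); return C+Rt@(p+4*n-d*n+(mu*t*d if d>0 else 0))
def totool(dw,yaw): return np.array([np.cos(yaw)*dw[0]+np.sin(yaw)*dw[1], np.sin(yaw)*dw[0]-np.cos(yaw)*dw[1]])/25
sE=[(s_of(e)-s0)%L[-1] for e in E_]
E
python3 - <<'E'
from plan import *
from station import *
from h import *
print(sE,[np.linalg.norm(edge(s0+s)[0]-e) for s,e in zip(sE,E_)]); 
o=get_obs(); print(o["eef_pos"],o["tool_rot"],o["ft_force"],o["gripper_width"])
p=pin(s0,-10); print("start approach",p, "tool units",totool(p-o["eef_pos"][:2]*1e3,o["tool_rot"][2]), pin(s0,6))
for n in("scene","top"):
    s=snapshot(n); np.savez(f"{n}1.npz",**s)
    x=s["pixels"]; u,v=proj(s,o["eef_pos"]-[0,0,.03]).astype(int); print(u,v)
    if n=="scene": cv2.imwrite("pics/s1.png",cv2.resize(x[max(v-80,0):v+80,u-80:u+80],(600,600),interpolation=2)); print(max(v-80,0),u-80, [proj(s,o["eef_pos"]-[0,0,z]) for z in(.0788,.01)])
E
```

```text
time_s: 6.0
eef_pos: [0.5088, 0.1643, 0.2148]
tool_rot: [3.141, 0.003, 3.013]
ft_force: [-0.1, 0.8, -1.0]
gripper_width: 0.0128
[np.float64(0.0), np.float64(30.20684302426092), np.float64(60.25581056233233), np.float64(90.41002842453008), np.float64(120.51162112466466), np.float64(150.6658389868624)] [np.float64(0.03697009994283728), np.float64(0.025625752088792076), np.float64(0.05306441659116532), np.float64(0.0527218006220492), np.float64(0.03708993764795331), np.float64(0.059223578681633804)]
[0.51 0.16 0.21] [3.14 0.   3.01] [-0.1   0.76 -0.97] 0.012787908818087806
start approach [ 596.24 -184.63] tool units [ -5.26 -13.39] [ 585.28 -196.32]
368 140
60 288 [array([363.78, 158.62]), array([370.76, 131.96])]
208 250
```

View pics/s1.png

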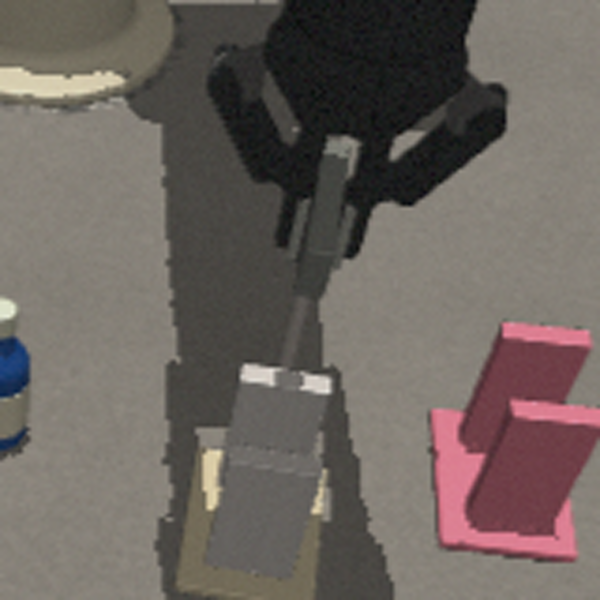

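```bash
python3 - <<'E'
from meas import *
c=(.5085,.1641)
for n in("scene","top"):
    s=dict(np.load(f"{n}1.npz")); P=cloud(s)
    for z0,z1 in((.105,.13),(.13,.15),(.15,.17),(.17,.19),(.19,.205),(.205,.235)):
        m=box(P,c,.05,z0,z1)
        if m.sum()>2: print(n,z0,m.sum(),P[m].min(0),P[m].max(0),np.median(P[m],0))
E
```

```text
scene 0.13 17 [0.5071 0.1589 0.1384] [0.5126 0.166  0.1499] [0.5101 0.1622 0.1449]
scene 0.15 34 [0.5069 0.1588 0.1501] [0.5117 0.1668 0.1697] [0.5098 0.162  0.1598]
scene 0.17 33 [0.5068 0.1589 0.1711] [0.5127 0.1665 0.1894] [0.5098 0.1623 0.1803]
scene 0.205 137 [0.512  0.1422 0.2165] [0.5508 0.1817 0.235 ] [0.5196 0.1553 0.2281]
```

```bash
python3 -m inch '[{"travel":[-0.353,-0.891,0],"dr":[0,0,0],"gripper":0},{"travel":[-0.353,-0.891,0],"dr":[0,0,0],"gripper":0},{"travel":[-0.353,-0.891,0],"dr":[0,0,0],"gripper":0},{"travel":[-0.353,-0.891,0],"dr":[0,0,0],"gripper":0},{"travel":[-0.353,-0.891,0],"dr":[0,0,0],"gripper":0},{"travel":[-0.353,-0.891,0],"dr":[0,0,0],"gripper":0},{"travel":[-0.353,-0.891,0],"dr":[0,0,0],"gripper":0},{"travel":[-0.353,-0.891,0],"dr":[0,0,0],"gripper":0},{"travel":[-0.353,-0.891,0],"dr":[0,0,0],"gripper":0},{"travel":[-0.353,-0.891,0],"dr":[0,0,0],"gripper":0},{"travel":[-0.353,-0.891,0],"dr":[0,0,0],"gripper":0},{"travel":[-0.353,-0.891,0],"dr":[0,0,0],"gripper":0}]'
python3 -m inch '[{"travel":[-0.353,-0.891,0],"dr":[0,0,0],"gripper":0},{"travel":[-0.353,-0.891,0],"dr":[0,0,0],"gripper":0},{"travel":[-0.353,-0.891,0],"dr":[0,0,0],"gripper":0},{"travel":[0,0,0],"dr":[0,0,0],"gripper":0},{"travel":[0,0,0],"dr":[0,0,0],"gripper":0},{"travel":[0,0,0],"dr":[0,0,0],"gripper":0}]'
python3 - <<'E'
from meas import *
from plan import pin,s0,totool
np.set_printoptions(precision=4,suppress=True)
o=get_obs(); print(o["eef_pos"],o["tool_rot"]); e=o["eef_pos"]
print("err",totool(pin(s0,-10)+[1,.5]-e[:2]*1e3,o["tool_rot"][2]))
for n in("scene","top"):
    s=snapshot(n); P=cloud(s); np.savez(f"{n}2.npz",**s)
    m=box(P,e[:2],.03,e[2]-.085,e[2]-.022)
    if m.sum()>2: print(n,m.sum(),P[m].min(0),P[m].max(0),np.median(P[m],0))
E
```

```text
time_s: 7.3
eef_pos: [0.5782, -0.1152, 0.2119]
tool_rot: [3.141, -0.002, 3.013]
ft_force: [0.5, 0.4, -0.9]
gripper_width: 0.0129
time_s: 7.9
eef_pos: [0.5959, -0.1831, 0.2126]
tool_rot: [3.141, -0.001, 3.013]
ft_force: [0.2, 0.9, -1.4]
gripper_width: 0.0127
[ 0.5959 -0.1831  0.2126] [ 3.1407 -0.0014  3.0134]
err [-0.0578 -0.0345]
scene 91 [ 0.5927 -0.1879  0.1346] [ 0.5992 -0.1797  0.1905] [ 0.597  -0.1826  0.1648]
top 14 [ 0.5914 -0.1863  0.1386] [ 0.5958 -0.1807  0.1709] [ 0.5935 -0.1819  0.1547]
```

```bash
python3 -m inch '[{"travel":[-0.058,-0.035,0],"dr":[0,0,0],"gripper":0},{"travel":[0,0,0.55],"dr":[0,0,0],"gripper":0},{"travel":[0,0,0.6],"dr":[0,0,0],"gripper":0},{"travel":[0,0,0.6],"dr":[0,0,0],"gripper":0},{"travel":[0,0,0.6],"dr":[0,0,0],"gripper":0},{"travel":[0,0,0.6],"dr":[0,0,0],"gripper":0},{"travel":[0,0,0],"dr":[0,0,0],"gripper":0},{"travel":[0,0,0],"dr":[0,0,0],"gripper":0},{"travel":[0,0,0],"dr":[0,0,0],"gripper":0}]'
python3 - <<'E'
from meas import *
from plan import *
o=get_obs(); e=o["eef_pos"]; yaw=o["tool_rot"][2]; print(e*1e3,o["ft_force"])
cur=e[:2]*1e3-[1,.5]
q=pin(s0,6); print("press",totool(q-cur,yaw)); cur=q
S=np.linspace(0,151.5,46)[1:]
for i,s in enumerate(S):
    q=pin(s0+s,6); print(i,round(s,1),totool(q-cur,yaw)); cur=q
E
```

```text
time_s: 8.9
eef_pos: [0.5983, -0.1855, 0.1405]
tool_rot: [-3.141, 0.002, 3.013]
ft_force: [1.2, -0.3, -0.8]
gripper_width: 0.0131
[ 598.32 -185.54  140.54] [ 1.17 -0.29 -0.75]
press [ 0.42 -0.47]
0 3.4 [0.11 0.07]
1 6.7 [0.11 0.07]
2 10.1 [0.11 0.07]
3 13.5 [0.11 0.07]
4 16.8 [0.11 0.07]
5 20.2 [0.11 0.07]
6 23.6 [0.11 0.07]
7 26.9 [0.11 0.06]
8 30.3 [0.11 0.02]
9 33.7 [ 0.11 -0.01]
10 37.0 [ 0.1  -0.04]
11 40.4 [ 0.08 -0.07]
12 43.8 [ 0.06 -0.09]
13 47.1 [ 0.04 -0.12]
14 50.5 [ 0.05 -0.13]
15 53.9 [ 0.05 -0.13]
16 57.2 [ 0.05 -0.13]
17 60.6 [ 0.05 -0.13]
18 64.0 [ 0.05 -0.13]
19 67.3 [ 0.05 -0.13]
20 70.7 [ 0.05 -0.13]
21 74.1 [ 0.05 -0.13]
22 77.4 [ 0.05 -0.12]
23 80.8 [ 0.03 -0.12]
24 84.2 [ 0.01 -0.12]
25 87.5 [-0.01 -0.12]
26 90.9 [-0.03 -0.12]
27 94.3 [-0.05 -0.11]
28 97.6 [-0.06 -0.1 ]
29 101.0 [-0.08 -0.09]
30 104.4 [-0.09 -0.08]
31 107.7 [-0.1  -0.06]
32 111.1 [-0.11 -0.05]
33 114.5 [-0.12 -0.03]
34 117.8 [-0.12 -0.01]
35 121.2 [-0.12  0.01]
36 124.6 [-0.12  0.03]
37 127.9 [-0.11  0.05]
38 131.3 [-0.12  0.06]
39 134.7 [-0.12  0.06]
40 138.0 [-0.12  0.06]
41 141.4 [-0.12  0.06]
42 144.8 [-0.12  0.06]
43 148.1 [-0.12  0.06]
44 151.5 [-0.12  0.06]
```

```bash
cat > chk.py <<'E'
import sys
from meas import *
from plan import *
o=get_obs(); e=o["eef_pos"]*1e3; yaw=o["tool_rot"][2]
B={"scene":(565.6,-211.4),"top":(566.3,-212.4)}; us=[]
for n in B:
    P=cloud(snapshot(n)); m=box(P,(.566,-.212),.025,.0835,.089)
    if m.sum()>15: us.append(Rt.T@(np.array(rect(P,m)[0])-B[n])); print(n,m.sum(),"former shift (tracer axes)",us[-1])
p=e[:2]-[1,.5]; rel=Rt.T@(p-C)
print("t",o["time_s"],"z",e[2]-78.8,"pin in tracer",rel,"ft",o["ft_force"])
for i in range(6):print(i,round(np.linalg.norm(rel-np.mean(us,0)-E_[i]),1) if us else "",end="; ")
if len(sys.argv)>1:
    S0=float(sys.argv[1]); print("\nto s",S0,totool(pin(s0+S0,6)-p,yaw))
E
python3 -m inch '[{"travel":[0.1,-0.12,0],"dr":[0,0,0],"gripper":0},{"travel":[0.1,-0.12,0],"dr":[0,0,0],"gripper":0},{"travel":[0.11,-0.12,0],"dr":[0,0,0],"gripper":0},{"travel":[0.11,-0.11,0],"dr":[0,0,0],"gripper":0},{"travel":[0,0,0],"dr":[0,0,0],"gripper":0},{"travel":[0,0,0],"dr":[0,0,0],"gripper":0},{"travel":[0,0,0],"dr":[0,0,0],"gripper":0}]'
python3 chk.py 0
```

```text
time_s: 9.6
eef_pos: [0.5859, -0.1954, 0.1396]
tool_rot: [3.141, 0.0, 3.013]
ft_force: [-0.1, 1.4, -0.6]
gripper_width: 0.013
scene 34 former shift (tracer axes) [7.1  3.64]
t 9.6 z 60.813578092330644 pin in tracer [13.84 19.94] ft [-0.14  1.35 -0.61]
0 10.4; 1 24.8; 2 33.6; 3 50.9; 4 50.3; 5 36.2; 
to s 0.0 [-0.02 -0.02]
```

```bash
sed -i 's/m=box(P,(.566,-.212),.025,.0835,.089)/m=box(P,(.566,-.212),.025,.0835,.089)\&(np.hypot(P[...,0]-e[0]\/1e3,P[...,1]-e[1]\/1e3)>.009)/' chk.py; sed -i 's/P=cloud(snapshot(n));/s=snapshot(n); cv2.imwrite("pics\/c_"+n+".png",s["pixels"]); P=cloud(s);/; s/print(n,m.sum(),/print(n,rect(P,m)[1],m.sum(),/' chk.py; python3 chk.py 0; python3 -c "
import cv2;a=cv2.imread('pics/c_scene.png');b=cv2.imread('pics/c_top.png')
cv2.imwrite('pics/c1.png',cv2.hconcat([cv2.resize(a[130:230,120:220],(400,400),interpolation=2),cv2.resize(b[170:270,330:430],(400,400),interpolation=2)]))"
```

```text
scene [18.1 10.3] 30 former shift (tracer axes) [-1.9  -7.64]
t 9.7 z 60.796568129023555 pin in tracer [13.83 19.94] ft [ 0.86  0.27 -0.99]
0 6.6; 1 27.9; 2 45.6; 3 65.3; 4 63.7; 5 45.0; 
to s 0.0 [-0.02 -0.02]
```

View pics/c1.png

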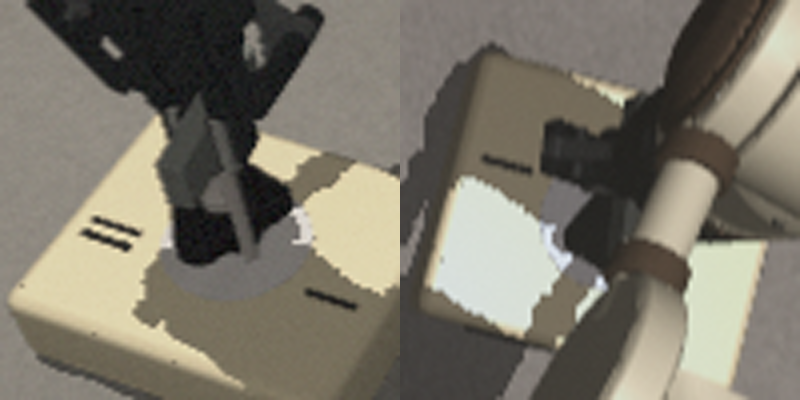

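```bash
python3 -m inch '[{"travel":[0.11,0.07,0],"dr":[0,0,0],"gripper":0},{"travel":[0.11,0.07,0],"dr":[0,0,0],"gripper":0},{"travel":[0.11,0.07,0],"dr":[0,0,0],"gripper":0},{"travel":[0.11,0.07,0],"dr":[0,0,0],"gripper":0},{"travel":[0.11,0.07,0],"dr":[0,0,0],"gripper":0},{"travel":[0.11,0.07,0],"dr":[0,0,0],"gripper":0},{"travel":[0.11,0.07,0],"dr":[0,0,0],"gripper":0},{"travel":[0.11,0.06,0],"dr":[0,0,0],"gripper":0},{"travel":[0.11,0.02,0],"dr":[0,0,0],"gripper":0},{"travel":[0,0,0],"dr":[0,0,0],"gripper":0},{"travel":[0,0,0],"dr":[0,0,0],"gripper":0},{"travel":[0,0,0],"dr":[0,0,0],"gripper":0}]'
python3 chk.py 30.3
```

```text
time_s: 11.0
eef_pos: [0.563, -0.1782, 0.1395]
tool_rot: [3.141, -0.0, 3.013]
ft_force: [0.8, 0.2, 0.3]
gripper_width: 0.013
scene [17.8 18.4] 58 former shift (tracer axes) [ 0.41 -6.62]
t 11.0 z 60.6526635966279 pin in tracer [-12.72  30.68] ft [0.83 0.18 0.26]
0 33.4; 1 4.6; 2 30.3; 3 59.0; 4 70.2; 5 64.0; 
to s 30.3 [-0.    0.01]
```

```bash
python3 -m inch '[{"travel":[0.11,-0.01,0],"dr":[0,0,0],"gripper":0},{"travel":[0.1,-0.04,0],"dr":[0,0,0],"gripper":0},{"travel":[0.08,-0.07,0],"dr":[0,0,0],"gripper":0},{"travel":[0.06,-0.09,0],"dr":[0,0,0],"gripper":0},{"travel":[0.04,-0.12,0],"dr":[0,0,0],"gripper":0},{"travel":[0.05,-0.13,0],"dr":[0,0,0],"gripper":0},{"travel":[0.05,-0.13,0],"dr":[0,0,0],"gripper":0},{"travel":[0.05,-0.13,0],"dr":[0,0,0],"gripper":0},{"travel":[0.05,-0.13,0],"dr":[0,0,0],"gripper":0},{"travel":[0,0,0],"dr":[0,0,0],"gripper":0},{"travel":[0,0,0],"dr":[0,0,0],"gripper":0}]'
python3 chk.py 60.6
```

```text
time_s: 12.2
eef_pos: [0.5456, -0.1974, 0.1395]
tool_rot: [3.142, -0.0, 3.013]
ft_force: [-0.6, 0.6, -0.4]
gripper_width: 0.013
scene [19. 18.] 59 former shift (tracer axes) [ 6.77 -1.72]
t 12.2 z 60.72621318794516 pin in tracer [-24.56   7.61] ft [-0.63  0.64 -0.44]
0 48.7; 1 30.8; 2 5.1; 3 28.8; 4 49.3; 5 58.2; 
to s 60.6 [-0.    0.03]
```

Tracking is good, with the former pushed 7 mm. I'll continue round the robot side.

```bash
python3 -m inch '[{"travel":[0.05,-0.12,0],"dr":[0,0,0],"gripper":0},{"travel":[0.05,-0.12,0],"dr":[0,0,0],"gripper":0},{"travel":[0.05,-0.13,0],"dr":[0,0,0],"gripper":0},{"travel":[0.05,-0.13,0],"dr":[0,0,0],"gripper":0},{"travel":[0.05,-0.12,0],"dr":[0,0,0],"gripper":0},{"travel":[0.03,-0.12,0],"dr":[0,0,0],"gripper":0},{"travel":[0.01,-0.12,0],"dr":[0,0,0],"gripper":0},{"travel":[-0.01,-0.12,0],"dr":[0,0,0],"gripper":0},{"travel":[-0.03,-0.12,0],"dr":[0,0,0],"gripper":0},{"travel":[0,0,0],"dr":[0,0,0],"gripper":0},{"travel":[0,0,0],"dr":[0,0,0],"gripper":0}]'
python3 chk.py 90.9
```

```text
time_s: 13.4
eef_pos: [0.536, -0.224, 0.1396]
tool_rot: [-3.141, 0.0, 3.013]
ft_force: [-2.0, -0.4, -1.3]
gripper_width: 0.013
scene [20.  16.3] 57 former shift (tracer axes) [6.75 3.03]
top [17.7 18.2] 59 former shift (tracer axes) [5.79 1.95]
t 13.4 z 60.82539927322709 pin in tracer [-26.99 -20.54] ft [-1.99 -0.37 -1.26]
0 66.1; 1 60.1; 2 33.8; 3 5.2; 4 29.5; 5 54.1; 
to s 90.9 [0.01 0.02]
```

```bash
python3 -m inch '[{"travel":[-0.04,-0.1,0],"dr":[0,0,0],"gripper":0},{"travel":[-0.06,-0.09,0],"dr":[0,0,0],"gripper":0},{"travel":[-0.08,-0.09,0],"dr":[0,0,0],"gripper":0},{"travel":[-0.09,-0.08,0],"dr":[0,0,0],"gripper":0},{"travel":[-0.1,-0.06,0],"dr":[0,0,0],"gripper":0},{"travel":[-0.11,-0.05,0],"dr":[0,0,0],"gripper":0},{"travel":[-0.12,-0.03,0],"dr":[0,0,0],"gripper":0},{"travel":[-0.12,-0.01,0],"dr":[0,0,0],"gripper":0},{"travel":[-0.12,0.01,0],"dr":[0,0,0],"gripper":0},{"travel":[0,0,0],"dr":[0,0,0],"gripper":0},{"travel":[0,0,0],"dr":[0,0,0],"gripper":0}]'
python3 chk.py 121.2
```

```text
time_s: 14.6
eef_pos: [0.5554, -0.2389, 0.1396]
tool_rot: [-3.141, 0.0, 3.013]
ft_force: [-0.1, -0.9, -0.4]
gripper_width: 0.0129
scene [18.2 19. ] 53 former shift (tracer axes) [0.2  6.26]
top [18.1 17.6] 56 former shift (tracer axes) [-1.22  5.37]
t 14.6 z 60.83502580176112 pin in tracer [ -4.51 -29.96] ft [-0.05 -0.89 -0.38]
0 60.2; 1 69.2; 2 50.9; 3 30.4; 4 3.5; 5 30.7; 
to s 121.2 [-0.01 -0.01]
```

```bash
python3 -m inch '[{"travel":[-0.12,0.03,0],"dr":[0,0,0],"gripper":0},{"travel":[-0.12,0.04,0],"dr":[0,0,0],"gripper":0},{"travel":[-0.12,0.06,0],"dr":[0,0,0],"gripper":0},{"travel":[-0.12,0.06,0],"dr":[0,0,0],"gripper":0},{"travel":[-0.12,0.06,0],"dr":[0,0,0],"gripper":0},{"travel":[-0.12,0.06,0],"dr":[0,0,0],"gripper":0},{"travel":[-0.12,0.06,0],"dr":[0,0,0],"gripper":0},{"travel":[-0.12,0.06,0],"dr":[0,0,0],"gripper":0},{"travel":[-0.12,0.06,0],"dr":[0,0,0],"gripper":0},{"travel":[0,0,0],"dr":[0,0,0],"gripper":0},{"travel":[0,0,0],"dr":[0,0,0],"gripper":0}]'
python3 chk.py 151.5; python3 -c "
from plan import *
print(totool(pin(s0+151.5,-12)-pin(s0+151.5,6),3.013))"
```

```text
time_s: 15.8
eef_pos: [0.5836, -0.2302, 0.1396]
tool_rot: [-3.142, -0.0, 3.013]
ft_force: [0.6, -0.8, -0.8]
gripper_width: 0.0125
scene [20.1 17.5] 49 former shift (tracer axes) [-2.13  4.92]
top [15.7 16.4] 54 former shift (tracer axes) [-2.61  4.38]
t 15.8 z 60.75300464565417 pin in tracer [ 20.53 -14.35] ft [ 0.56 -0.76 -0.8 ]
0 40.6; 1 62.4; 2 57.1; 3 52.5; 4 31.3; 5 3.0; 
to s 151.5 [-0.01 -0.01]
[-0.28 -0.66]
```

```bash
python3 -m inch '[{"travel":[-0.09,-0.22,0],"dr":[0,0,0],"gripper":0},{"travel":[-0.09,-0.22,0],"dr":[0,0,0],"gripper":0},{"travel":[-0.09,-0.22,0],"dr":[0,0,0],"gripper":0},{"travel":[0,0,-0.3],"dr":[0,0,0],"gripper":0},{"travel":[0,0,-0.7],"dr":[0,0,0],"gripper":0},{"travel":[0,0,-0.7],"dr":[0,0,0],"gripper":0},{"travel":[0,0,-0.7],"dr":[0,0,0],"gripper":0},{"travel":[0,0,-0.7],"dr":[0,0,0],"gripper":0},{"travel":[0,0,-0.4],"dr":[0,0,0],"gripper":0},{"travel":[0,0,0],"dr":[0,0,0],"gripper":0}]'
python3 - <<'E'
from meas import *
from plan import totool
o=get_obs(); e=o["eef_pos"]*1e3; print(e,o["tool_rot"])
print(totool(np.array([510,166.5])+[1,.5]-e[:2],o["tool_rot"][2]))
s=snapshot("scene"); P=cloud(s); m=box(P,e[:2]/1e3,.03,e[2]/1e3-.085,e[2]/1e3-.022); print(P[m].min(0),P[m].max(0),np.median(P[m],0))
lo=box(P,e[:2]/1e3,.02,e[2]/1e3-.083,e[2]/1e3-.06);hi=box(P,e[:2]/1e3,.02,e[2]/1e3-.04,e[2]/1e3-.02);print(np.median(P[lo],0),np.median(P[hi],0))
E
```

```text
time_s: 16.9
eef_pos: [0.589, -0.248, 0.2294]
tool_rot: [-3.14, 0.003, 3.013]
ft_force: [-1.4, 0.3, -0.6]
gripper_width: 0.0126
[ 589.01 -248.03  229.38] [-3.14  0.    3.01]
[ 5.23 16.06]
[ 0.58 -0.25  0.15] [ 0.59 -0.24  0.21] [ 0.59 -0.25  0.18]
[ 0.59 -0.25  0.16] [ 0.59 -0.25  0.2 ]
```

```bash
python3 -m inch '[{"travel":[0.29,0.892,0],"dr":[0,0,0],"gripper":0},{"travel":[0.29,0.892,0],"dr":[0,0,0],"gripper":0},{"travel":[0.29,0.892,0],"dr":[0,0,0],"gripper":0},{"travel":[0.29,0.892,0],"dr":[0,0,0],"gripper":0},{"travel":[0.29,0.892,0],"dr":[0,0,0],"gripper":0},{"travel":[0.29,0.892,0],"dr":[0,0,0],"gripper":0},{"travel":[0.29,0.892,0],"dr":[0,0,0],"gripper":0},{"travel":[0.29,0.892,0],"dr":[0,0,0],"gripper":0},{"travel":[0.29,0.892,0],"dr":[0,0,0],"gripper":0},{"travel":[0.29,0.892,0],"dr":[0,0,0],"gripper":0},{"travel":[0.29,0.892,0],"dr":[0,0,0],"gripper":0},{"travel":[0.29,0.892,0],"dr":[0,0,0],"gripper":0}]'
python3 -m inch '[{"travel":[0.29,0.892,0],"dr":[0,0,0],"gripper":0},{"travel":[0.29,0.892,0],"dr":[0,0,0],"gripper":0},{"travel":[0.29,0.892,0],"dr":[0,0,0],"gripper":0},{"travel":[0.29,0.892,0],"dr":[0,0,0],"gripper":0},{"travel":[0.29,0.892,0],"dr":[0,0,0],"gripper":0},{"travel":[0.29,0.892,0],"dr":[0,0,0],"gripper":0},{"travel":[0,0,0],"dr":[0,0,-0.4],"gripper":0},{"travel":[0,0,0],"dr":[0,0,0],"gripper":0},{"travel":[0,0,0],"dr":[0,0,0],"gripper":0},{"travel":[0,0,0],"dr":[0,0,0],"gripper":0}]'
python3 - <<'E'
from meas import *
from plan import totool
o=get_obs(); e=o["eef_pos"]; print(e,o["tool_rot"])
print(totool(np.array([511,167])-e[:2]*1e3,o["tool_rot"][2]))
s=snapshot("scene"); P=cloud(s); m=box(P,e[:2],.03,e[2]-.085,e[2]-.022); print(P[m].min(0),P[m].max(0),np.median(P[m],0))
E
```

```text
time_s: 18.15
eef_pos: [0.5351, 0.0302, 0.2256]
tool_rot: [3.141, -0.003, 3.013]
ft_force: [0.2, -0.1, -0.5]
gripper_width: 0.0132
time_s: 19.15
eef_pos: [0.5103, 0.1665, 0.2267]
tool_rot: [-3.141, -0.0, 3.039]
ft_force: [-0.3, -0.7, 0.0]
gripper_width: 0.0129
[0.51 0.17 0.23] [-3.14 -0.    3.04]
[-0.02  0.02]
[0.51 0.16 0.15] [0.51 0.17 0.2 ] [0.51 0.16 0.18]
```

```bash
python3 -m inch '[{"travel":[-0.02,0.02,0.65],"dr":[0,0,0],"gripper":0},{"travel":[0,0,0.65],"dr":[0,0,0],"gripper":0},{"travel":[0,0,0.65],"dr":[0,0,0],"gripper":0},{"travel":[0,0,0.65],"dr":[0,0,0],"gripper":0},{"travel":[0,0,0.65],"dr":[0,0,0],"gripper":0},{"travel":[0,0,0.65],"dr":[0,0,0],"gripper":0},{"travel":[0,0,0.65],"dr":[0,0,0],"gripper":0},{"travel":[0,0,0.5],"dr":[0,0,0],"gripper":0},{"travel":[0,0,0],"dr":[0,0,0],"gripper":0},{"travel":[0,0,0],"dr":[0,0,0],"gripper":0},{"travel":[0,0,0],"dr":[0,0,0],"gripper":0}]'
python3 -c "
from station import *;import cv2
s=snapshot('scene');cv2.imwrite('pics/r1.png',cv2.resize(s['pixels'][120:230,310:420],(600,600),interpolation=2));print(get_obs()['eef_pos'])"
```

```text
time_s: 20.3
eef_pos: [0.5116, 0.1678, 0.1019]
tool_rot: [3.141, 0.002, 3.041]
ft_force: [1.2, -0.8, -0.8]
gripper_width: 0.0128
[0.51167429 0.16782313 0.1019225 ]
```

View pics/r1.png

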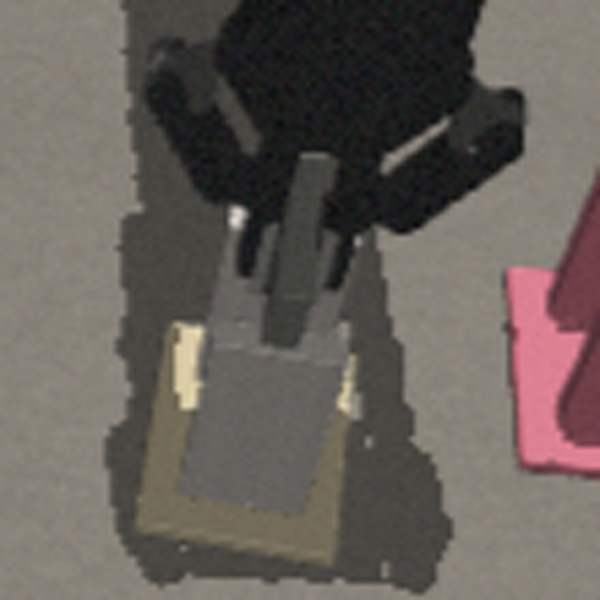

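The handle is centred over both rails, about 8 mm up. I'll lower it the rest and release.

```bash
python3 -m inch '[{"travel":[0,0,0.15],"dr":[0,0,0],"gripper":0},{"travel":[0,0,0.15],"dr":[0,0,0],"gripper":0},{"travel":[0,0,0],"dr":[0,0,0],"gripper":0},{"travel":[0,0,0],"dr":[0,0,0],"gripper":0},{"travel":[0,0,0],"dr":[0,0,0],"gripper":0}]' 
python3 -m inch '[{"travel":[0,0,0],"dr":[0,0,0],"gripper":30},{"travel":[0,0,0],"dr":[0,0,0],"gripper":30},{"travel":[0,0,0],"dr":[0,0,0],"gripper":60},{"travel":[0,0,0],"dr":[0,0,0],"gripper":100},{"travel":[0,0,0],"dr":[0,0,0],"gripper":100},{"travel":[0,0,0],"dr":[0,0,0],"gripper":100},{"travel":[0,0,0],"dr":[0,0,0],"gripper":100},{"travel":[0,0,0],"dr":[0,0,0],"gripper":100}]' 20
```

```text
time_s: 20.85
eef_pos: [0.5112, 0.1679, 0.0937]
tool_rot: [3.141, 0.001, 3.041]
ft_force: [0.5, -0.2, 3.5]
gripper_width: 0.0131
time_s: 21.65
eef_pos: [0.5108, 0.1678, 0.0933]
tool_rot: [-3.142, -0.0, 3.041]
ft_force: [-0.0, -0.2, -0.4]
gripper_width: 0.0854
```

```bash
python3 -m inch '[{"travel":[0,0,-0.4],"dr":[0,0,0],"gripper":100},{"travel":[0,0,-0.9],"dr":[0,0,0],"gripper":100},{"travel":[0,0,-0.9],"dr":[0,0,0],"gripper":100},{"travel":[0,0,-0.9],"dr":[0,0,0],"gripper":100},{"travel":[0,0,-0.9],"dr":[0,0,0],"gripper":100},{"travel":[0,0,-0.9],"dr":[0,0,0],"gripper":100},{"travel":[0,0,-0.9],"dr":[0,0,0],"gripper":100},{"travel":[0.6,0,0],"dr":[0,0,0],"gripper":100},{"travel":[0.6,0,0],"dr":[0,0,0],"gripper":100},{"travel":[0.6,0,0],"dr":[0,0,0],"gripper":100},{"travel":[0,0,0],"dr":[0,0,0],"gripper":100},{"travel":[0,0,0],"dr":[0,0,0],"gripper":100}]'
python3 - <<'E'
from meas import *
for n in("scene","top"):
    s=snapshot(n); P=cloud(s); cv2.imwrite(f"pics/{n}9.png",s["pixels"])
    print(n,"handle",rect(P,box(P,(.51,.165),.06,.118,.14)),"rails",rect(P,box(P,(.51,.165),.06,.094,.106)))
    m=box(P,(.566,-.212),.03,.0835,.12)
    if m.sum()>5: print("nut",rect(P,m))
    for l in("spray","case","jar"):
        for b in boxes_of(n,l)[:1]: print(l,world(s,*b["point"]))
E
```

```text
time_s: 22.85
eef_pos: [0.4664, 0.1724, 0.239]
tool_rot: [3.141, 0.001, 3.041]
ft_force: [0.1, -0.3, 0.5]
gripper_width: 0.0856
scene handle (array([510.9, 166.3]), array([14.1, 85.3]), 84.2, np.int64(248), np.float64(128.8)) rails (array([511.3, 167.3]), array([49.4, 81.4]), 84.5, np.int64(266), np.float64(100.6))
nut (array([ 566.4, -211.4]), array([18.8, 18.5]), 5.8, np.int64(63), np.float64(87.4))
spray [0.4651 0.0091 0.0624]
case [ 0.7744 -0.0547  0.0404]
jar [0.6453 0.0022 0.0487]
top handle (array([510.8, 165.3]), array([14.3, 83.7]), 84.0, np.int64(281), np.float64(126.7)) rails (array([511.8, 166.4]), array([49.4, 78.7]), 85.0, np.int64(208), np.float64(99.0))
nut (array([ 566. , -212.9]), array([17.8, 18.7]), 27.6, np.int64(63), np.float64(86.5))
spray [0.4527 0.0099 0.1054]
case [ 0.7672 -0.0589  0.0345]
jar [0.6229 0.0028 0.049 ]
```

View pics/scene9.png

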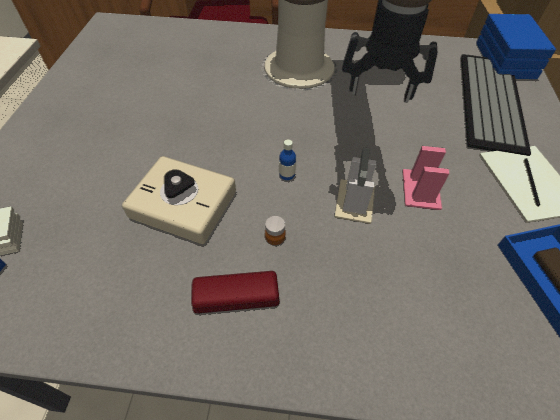

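The stylus hangs on the rack at (356,180), the former is re-centred at (178,182), the bystanders are in place and the gripper is clear.

```bash
python3 -c "
from station import *
print(sign_off())"
```

```text
the job is handed in; nothing more can be done
None
```

I traced the former from the single-line flank, round the robot-facing side, to the double-line flank. The stylus is back on its rack and the job is handed in at about 23 s. The hand-in reports no verdict.

**Trace:** Camera checks put the pin about 5 mm from edge1, edge2 and edge3 and about 3 mm from edge4 and edge5 (limit 12 mm). The former was pushed about 5–7 mm at each of these. The pin end was about 9 mm below the plate's underside throughout.

**Start point:** The measurement at edge0 is weaker because the pin and gripper partly hid the nut. The first reading there was spoiled by pin points. The filtered one gave about 6.6 mm to edge0 and about 8 mm of push, and the picture showed the pin against the flank.

**Final state:**
- **Stylus:** The handle lies across both rails, about 1 mm from the rack's middle and within 1° of its axis. Its top is at 127–129 mm against the expected 128 mm.
- **Former:** It is back within about 1 mm of its centre.
- **Bystanders:** The bottle, case and jar show no visible movement. Their readings changed by no more than about 10 mm, which I take to be detector scatter.
- **Robot:** The gripper is open and clear of everything.

The two cameras disagreed by 1–2 mm throughout, which matches the stated calibration.

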